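# Set the heat sinks on their boards

## Robot

A 6-joint arm with a two-finger parallel gripper is mounted at the origin on the work surface. World frame = base frame: x ahead of the robot, y to its left, z up, the work surface at z = 0. Lengths are in m, angles in rad, forces in N, time in s.
With the tool pointing down it reaches from about 0.375 to 0.75 m from the base axis. Payload 9 kg.
Tool frame: the origin (TCP) lies midway between the tips of the shut fingers; the grasp point (between the pads) lies ctrl.hold_point_z behind it (ctrl.hold_point_z is the distance from the TCP to the grasp point, in m); z points along the fingers, y is the line along which they close (so a half turn about z gives the same grasp; the last joint's range is limited). The gripper opens to 85 mm and grips with 20 to 120 N. Pads are 22 mm wide; open, the fingers measure 114 mm over their backs; the gripper's body (76 mm by 85 mm) begins 54 mm behind the grasp point. The pads swing forward as they close: fully open they stand 13 mm farther back than shut.
Start: joints at [-1.416, 0.104, 0.097, 1.564, 0, 1.353], TCP at [0.219, -0.559, 0.231] pointing down, gripper open.
Joint ranges: [-2.99, 2.99], [-0.84, 1.86], [-1.1, 1.16], [-1.84, 2.11], [-1.51, 1.56], [-3.14, 3.14]. Speed limits (rad/s): [2.22, 2.22, 2.57, 3.14, 3.14, 3.14].

## Interface

Orientations are given as a unit quaternion [w, x, y, z].
In Python, from bench import ctrl, optics, models gives the robot as it stands. Calls block until the motion is done:
- ctrl.reach(position, orientation): joint-space move of the TCP to a pose.
- ctrl.servo_line(position, rot=None, feed=0.15): straight line of the TCP; rot=None keeps the orientation; feed is the mean speed in m/s.
- ctrl.set_joints(angles): joint-space move.
- ctrl.ungrasp() and ctrl.grasp(squeeze=None): open the fingers fully, or close them until they stop; squeeze is the grip in N (None keeps the last).
- ctrl.pause(seconds).
- ctrl.ik(position, orientation): joint angles nearest the present ones, or None.
- ctrl.get_obs(): the state.
- optics.grab_frame(name): name is "scene" or "top"; returns the picture (384x512x3 uint8, red, green, blue); there is no depth.
- optics.camera_params(name): a dict with "fx", "fy", "cx", "cy" (pixels), "rvec" (rotation vector, rad) and "tvec" (3), from world to camera coordinates, as OpenCV has them. Camera axes: x right, y down, z forward; pixel columns grow to the right and rows downward; lengths in m; the calibration is good to about 2 mm. A picture is of the moment at which its call begins. camera_params takes no time and is no camera call.
A pose or a line that the arm cannot do raises ctrl.MotionError and nothing moves.
- ctrl.job_done(): hands the job in; it is judged then, once.
Trained networks look in the newest picture that a camera, given by its name, has taken for a name from the list of things; names that differ only in an ending like _2 or _b are one class to them, and where a whole thing is asked for, a point or a joint stands for the part that bears it (a point fixed in the world has none). Each returns a list of dicts, best first, with "conf" (0 to 1); they miss things now and then, are a little off and sometimes report something else, mostly with a low value. They report only what shows in the picture. A call takes as long as a camera call.
- models.outline_of(camera, query): "mask" (384x512 bool, what is visible of it) and "box" ([left, top, right, bottom] in pixels, round what is visible of it).
- models.mark_of(camera, query): "location" ([column, row] in pixels: a listed point, or the origin of a listed thing).
The state is a dict: "time_s": time; "joint_positions": joint angles; "joint_vel": joint speeds; "tau": joint torques, N m; "ee_pos": TCP position; "tool_rot": TCP orientation; "contact_force": force on the tool from outside, world axes, zero at the start; "moment": the same for the moment, N m; "gripper_width": opening from 0.0 (shut) to 1.0 (fully open); "grasp_force": force on a finger pad.
Only numpy, scipy, OpenCV 4.12 (cv2) and the standard library are available. Lean on these libraries where they do the work, as an engineer would, in place of code of your own. Each camera call takes 0.05 s, during which the arm holds its last target. There are 200 camera calls.

## Task

Four repaired circuit boards are waiting for their heat sinks: set each heat sink fins-up on the pink thermal pad that has its shape and size, centred on the pad, square with it and sitting flat. Set them down, do not drop them, and leave the multimeter and the solder reel where they are.

Things in the scene. Friction and masses are not known exactly. Their poses are not given: they have to be found in the camera images.
- long_sink_mid (a point): Long, narrow gold-anodised heat sink, 90 x 24 mm underside, 32 mm tall, straight fins running along its length. Loose, rigid, upright on the bench at the start, 40 to 125 g, its sides firm enough to grip anywhere. This point is its centre, half-way up (16 mm above its underside); z is its upward axis. x runs along its length, y across its 24 mm width.
- red_sink_mid (a point): Oblong red-anodised heat sink, 60 x 38 mm underside, 30 mm tall, straight fins running along its length. Loose, rigid, upright on the bench at the start, 40 to 125 g, its sides firm enough to grip anywhere. This point is its centre, half-way up (15 mm above its underside); z is its upward axis. x runs along its 60 mm length, y across its 38 mm width.
- pin_sink_mid (a point): Square black heat sink, 40 x 40 mm underside, 28 mm tall, a grid of square pins. Loose, rigid, upright on the bench at the start, 40 to 125 g, its sides firm enough to grip anywhere. This point is its centre, half-way up (14 mm above its underside); z is its upward axis. x and y run along its sides.
- round_sink_mid (a point): Round bare-aluminium heat sink, 50 mm diameter, 32 mm tall, radial fins. Loose, rigid, upright on the bench at the start, 40 to 125 g, its sides firm enough to grip anywhere. This point is its centre, half-way up (16 mm above its underside); z is its upward axis.
- long_pad (a point): Pink 90 x 24 mm thermal pad on a green circuit board 126 x 62 mm, over a row of five flat transistors. Pad top 16 mm above the bench. x runs along the pad's length. Board parts taller than the pad (by 6 mm at most) stand only beyond the pad's two short ends. The board is fixed, level, on 8 mm feet (board top 10 mm above the bench). This point is the centre of the pad's top face; z up.
- red_pad (a point): Pink 60 x 38 mm thermal pad on a green circuit board 108 x 76 mm, on a dark power module (66 x 44 mm). Pad top 19 mm above the bench. x runs along the pad's 60 mm length. Board parts taller than the pad (by 5 mm at most) stand only beyond one of the pad's short ends. The board is fixed, level, on 8 mm feet (board top 10 mm above the bench). This point is the centre of the pad's top face; z up.
- pin_pad (a point): Pink 40 x 40 mm square thermal pad on a green circuit board 90 x 86 mm, on a square chip. Pad top 15 mm above the bench. x and y run along the pad's sides. Board parts taller than the pad (by 4 mm at most) stand only near the board's four corners. The board is fixed, level, on 8 mm feet (board top 10 mm above the bench). This point is the centre of the pad's top face; z up.
- round_pad (a point): Pink round thermal pad, 50 mm diameter, on a green circuit board 112 x 78 mm, on a round aluminium disc of 58 mm diameter. Pad top 17 mm above the bench. x runs along the board's length. Board parts taller than the pad (by 3 mm at most) stand only near the two short ends of the board, more than 40 mm from the pad's centre. The board is fixed, level, on 8 mm feet (board top 10 mm above the bench). This point is the centre of the pad's top face; z up.
- multimeter: Yellow multimeter lying flat, 150 x 76 mm, 40 mm tall, loose; not part of the job. Origin at the centre of its underside, x along its length.
- solder_reel: Reel of solder standing on its flange, silver with blue flanges, 60 mm diameter, 48 mm tall, loose; not part of the job. Origin at the centre of its underside.

How it is judged:
At the end, for the whole second after the job is handed in: Each heat sink rests flat and upright (0.08 rad, height within 3 mm) on the pad of its own shape, centred within 8 mm, and turned square with it within 0.2 rad (either way round; square one: any quarter turn; round one: any angle); all at rest (horizontal distance between long_sink_mid and long_pad below 0.008 m and z of long_sink_mid in the frame of long_pad between 0.013 and 0.019 m and angle between each of long_sink_mid, red_sink_mid, pin_sink_mid, round_sink_mid's own z axis and vertical below 0.08 rad and linear speed of each of long_sink, red_sink, pin_sink, round_sink below 0.02 m/s and angle between the x axis of long_sink_mid and the x axis of long_pad, either way round below 0.2 rad and horizontal distance between red_sink_mid and red_pad below 0.008 m and z of red_sink_mid in the frame of red_pad between 0.012 and 0.018 m and angle between the x axis of red_sink_mid and the x axis of red_pad, either way round below 0.2 rad and horizontal distance between pin_sink_mid and pin_pad below 0.008 m and z of pin_sink_mid in the frame of pin_pad between 0.011 and 0.017 m and (angle between the x axis of pin_sink_mid and the x axis of pin_pad, either way round below 0.2 rad or angle between the x axis of pin_sink_mid and the y axis of pin_pad, either way round below 0.2 rad) and horizontal distance between round_sink_mid and round_pad below 0.008 m and z of round_sink_mid in the frame of round_pad between 0.013 and 0.019 m); the robot touches nothing.
It fails at once if a heat sink is dropped or flung: it moves faster than 0.55 m/s with no finger touching it (a fall of some 15 mm) ((linear speed of long_sink above 0.55 m/s and contact force between the fingers and long_sink below 0.02 N) or (linear speed of red_sink above 0.55 m/s and contact force between the fingers and red_sink below 0.02 N) or (linear speed of pin_sink above 0.55 m/s and contact force between the fingers and pin_sink below 0.02 N) or (linear speed of round_sink above 0.55 m/s and contact force between the fingers and round_sink below 0.02 N)).
It fails at once if the multimeter or the solder reel is moved by more than 15 mm (distance of any of multimeter, solder_reel from where it was at the start of the episode above 0.015 m).
It also fails if it takes over 106 s, if anything falls off the work surface, if the arm or the gripper's body presses on something with over 40 N, if the wrist force passes 120 N, or if a joint passes its speed limit or range.

## Working session

There is one attempt and no reset: what is moved stays moved. The work goes in short steps, each a Python script; the robot and the scene stay as the last script left them, time stands still between calls to the robot, and variables do not carry over. Pictures are saved under pics/ and viewed, at most 14 in all, crops included, and the job is handed in when it is done.

```bash
mkdir -p pics; ls
python3 - <<'E'
from bench import ctrl, optics, models
import cv2
o=ctrl.get_obs();print(o['time_s'],o['ee_pos'],o['tool_rot'],o['gripper_width'],ctrl.hold_point_z)
for c in("scene","top"):
    im=optics.grab_frame(c);cv2.imwrite(f"pics/{c}0.png",im[:,:,::-1]);print(optics.camera_params(c))
    for q in "long_sink_mid red_sink_mid pin_sink_mid round_sink_mid long_pad red_pad pin_pad round_pad multimeter solder_reel".split():
        print(c,q,[(([round(float(v)) for v in d['location']]),round(d['conf'],2)) for d in models.mark_of(c,q)][:3])
E
```

```text
pics
0.0 [ 0.2185033  -0.55845663  0.23052059] [-6.60669661e-04  9.82678336e-01  1.85318239e-01  3.10409784e-05] 1.0013415996387027 0.0187
{'fx': 408.1619628247893, 'fy': 408.1619628247893, 'cx': 241.91769147661742, 'cy': 191.04376661771894, 'rvec': array([ 1.67526033,  1.66773357, -0.84536665]), 'tvec': array([-0.00501301, -0.28301803,  1.94678748])}
scene long_sink_mid [([217, 188], 0.67)]
scene red_sink_mid [([268, 185], 0.66)]
scene pin_sink_mid [([176, 179], 0.4)]
scene round_sink_mid [([304, 183], 0.49)]
scene long_pad [([272, 218], 0.6)]
scene red_pad []
scene pin_pad [([207, 220], 0.9)]
scene round_pad []
scene multimeter [([111, 197], 0.79)]
scene solder_reel [([371, 201], 0.86)]
{'fx': 355.4972169161732, 'fy': 355.4972169161732, 'cx': 251.45543517384374, 'cy': 190.6673903614272, 'rvec': array([ 2.15251135, -2.13899053,  0.15264972]), 'tvec': array([0.00777522, 0.51857694, 1.02461887])}
top long_sink_mid [([284, 214], 0.83)]
top red_sink_mid [([223, 218], 0.76)]
top pin_sink_mid [([341, 222], 0.46)]
top round_sink_mid [([176, 215], 0.55)]
top long_pad [([218, 157], 0.8), ([155, 168], 0.57)]
top red_pad [([356, 173], 0.58)]
top pin_pad [([294, 147], 0.88)]
top round_pad [([152, 170], 0.94)]
top multimeter [([418, 207], 0.73), ([152, 171], 0.55)]
top solder_reel [([106, 183], 0.6)]
```

View pics/top0.png

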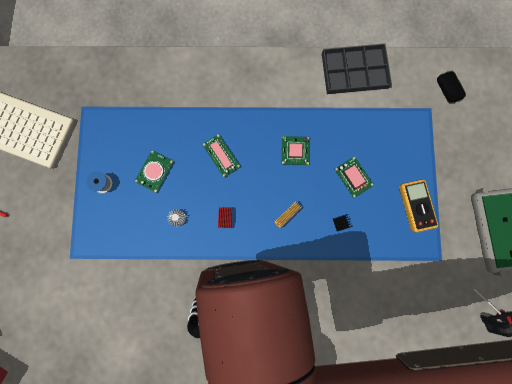

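View pics/scene0.png

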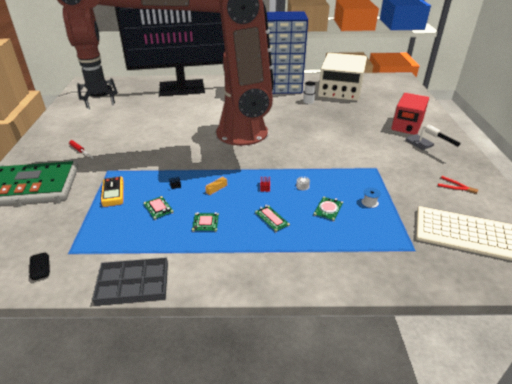

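```bash
cat > h.py <<'E'
from bench import ctrl, optics, models
import cv2, numpy as np
from scipy.optimize import minimize
S={'long':(.09,.024,.032,.016),'red':(.06,.038,.030,.019),'pin':(.04,.04,.028,.015),'round':(.05,.05,.032,.017)}
P={c:optics.camera_params(c) for c in('top','scene')}
def K(c): p=P[c]; return np.array([[p['fx'],0,p['cx']],[0,p['fy'],p['cy']],[0,0,1.]])
def proj(c,X): return cv2.projectPoints(np.asarray(X,float).reshape(-1,1,3),P[c]['rvec'],P[c]['tvec'],K(c),None)[0].reshape(-1,2)
def ray(c,uv,z):
    R=cv2.Rodrigues(P[c]['rvec'])[0]; o=-R.T@P[c]['tvec']; d=R.T@np.linalg.inv(K(c))@[*uv,1]
    return (o+d*(z-o[2])/d[2])[:2]
def hull(c,n,q,z0,z1):
    l,w=S[n][:2]
    if n=='round': t=np.linspace(0,2*np.pi,40); b=.025*np.c_[np.cos(t),np.sin(t)]
    else: b=np.array([[l,w],[l,-w],[-l,-w],[-l,w]])/2
    a=q[2]; b=b@np.array([[np.cos(a),np.sin(a)],[-np.sin(a),np.cos(a)]])+q[:2]
    return cv2.convexHull(proj(c,np.r_[np.c_[b,np.full(len(b),z0)],np.c_[b,np.full(len(b),z1)]]).astype(np.float32))[:,0]
def fit(n,masks,z0,z1,xy0):
    "pose (x,y,yaw) whose silhouette best matches the masks {cam:mask}; returns pose and 1-IoU"
    k=8; data=[]
    for c,m in masks.items():
        x,y,w,h=cv2.boundingRect(m.astype(np.uint8)); o=np.array([x-8,y-8])
        data.append((c,o,np.kron(m[o[1]:y+h+8,o[0]:x+w+8],np.ones((k,k)))>0))
    def cost(q):
        t=0
        for c,o,M in data:
            r=np.zeros(M.shape,np.uint8); cv2.fillPoly(r,[np.round((hull(c,n,q,z0,z1)-o+.5)*k*16-8).astype(np.int32)],1,shift=4)
            r=r>0; t+=1-(r&M).sum()/(r|M).sum()
        return t/len(data)
    best=None
    for a in ([0] if n=='round' else np.arange(0,np.pi if n in('long','red') else np.pi/2,np.pi/12)):
        s=np.array([[0,0,0],[.01,0,0],[0,.01,0],[0,0,.2]])+[*xy0,a]
        r=minimize(cost,s[0],method='Nelder-Mead',options=dict(initial_simplex=s,xatol=2e-4,fatol=1e-4))
        if best is None or r.fun<best.fun: best=r
    return best.x,best.fun
def pink(im,c,xy,z):
    h=cv2.cvtColor(im,cv2.COLOR_RGB2LAB).astype(int)
    m=((im[...,0]>150)&(im[...,0].astype(int)-im[...,1]>35)&(im[...,2]>90)).astype(np.uint8)
    n,L,st,ce=cv2.connectedComponentsWithStats(m,connectivity=4)
    uv=proj(c,[[*xy,z]])[0]
    i=min((i for i in range(1,n) if st[i,4]>15),key=lambda i:np.hypot(*(ce[i]-uv)))
    return L==i
E
cat > m.py <<'E'
from h import *
top={'long':([284,214],[218,157]),'red':([223,218],[356,173]),'pin':([341,222],[294,147]),'round':([176,215],[152,170])}
im={c:optics.grab_frame(c) for c in P}; ov={c:cv2.resize(im[c],None,fx=4,fy=4,interpolation=cv2.INTER_NEAREST) for c in P}
out={}
for n in S:
    H=S[n][2]; zp=S[n][3]
    s0=ray('top',top[n][0],H/2); p0=ray('top',top[n][1],zp)
    ms={}
    for c in P:
        r=[d for d in models.outline_of(c,n+'_sink_mid') if np.hypot(*(np.array(d['box']).reshape(2,2).mean(0)-proj(c,[[*s0,H/2]])[0]))<10]
        if r: ms[c]=r[0]['mask']
    mp={c:pink(im[c],c,p0,zp) for c in P}
    for k,M,z0,z1,x0 in(('sink',ms,0,H,s0),('pad',mp,zp,zp,p0)):
        for cs in (['top'],['scene'],['top','scene']):
            if all(c in M for c in cs):
                q,f=fit(n,{c:M[c] for c in cs},z0,z1,x0); print(n,k,cs,np.round(q,4),round(f,3),[int(M[c].sum()) for c in cs])
                if 'top' in cs: out[n+k]=q.tolist()
        for c in P: cv2.polylines(ov[c],[np.round((hull(c,n,out[n+k],z0,z1)+.5)*4).astype(int)],True,(0,255,255) if k=='sink' else (255,255,0),1)
import json; json.dump(out,open('poses.json','w'))
o=ov['top'][4*130:4*235,4*90:4*380]; cv2.imwrite('pics/ov1.png',cv2.resize(o,(800,290),interpolation=cv2.INTER_AREA)[:,:,::-1])
a=ov['top']; cut=lambda x,y:a[4*y:4*y+180,4*x:4*x+180]
cv2.imwrite('pics/ov2.png',np.vstack([np.hstack([cut(int(t[j][0])-22,int(t[j][1])-22) for t in top.values()]) for j in(0,1)])[:,:,::-1])
E
python3 m.py
```

```text
long sink ['top'] [ 0.4504 -0.097   2.3448] 0.113 [239]
long sink ['scene'] [ 0.4564 -0.0949  2.3405] 0.08 [236]
long sink ['top', 'scene'] [ 0.4507 -0.0966  2.3447] 0.146 [239, 236]
long pad ['top'] [0.6342 0.1069 0.5866] 0.092 [208]
long pad ['scene'] [0.6374 0.1107 0.5677] 0.137 [136]
long pad ['top', 'scene'] [0.635  0.1082 0.5873] 0.142 [208, 136]
red sink ['top'] [ 0.4407  0.0912 -0.0348] 0.061 [275]
red sink ['scene'] [0.4447 0.0939 3.0926] 0.314 [106]
red sink ['top', 'scene'] [0.4411 0.0923 3.1355] 0.228 [275, 106]
red pad ['top'] [ 0.5681 -0.3039  0.5485] 0.063 [239]
red pad ['scene'] [ 0.5712 -0.2998  0.5665] 0.119 [125]
red pad ['top', 'scene'] [ 0.569  -0.3025  0.5515] 0.124 [239, 125]
pin sink ['top'] [ 0.4274 -0.2601  0.3022] 0.104 [199]
pin sink ['scene'] [ 0.4357 -0.2555  0.462 ] 0.123 [129]
pin sink ['top', 'scene'] [ 0.4287 -0.2588  0.3732] 0.178 [199, 129]
pin pad ['top'] [ 0.6513 -0.1234 -0.0258] 0.091 [150]
pin pad ['scene'] [ 0.6541 -0.1204  1.4948] 0.165 [107]
pin pad ['top', 'scene'] [ 0.6523 -0.1232  1.554 ] 0.159 [150, 107]
round sink ['top'] [0.4391 0.234  0.2715] 0.08 [240]
round sink ['scene'] [0.4448 0.2397 0.17  ] 0.089 [156]
round sink ['top', 'scene'] [0.4412 0.2377 0.18  ] 0.172 [240, 156]
round pad ['top'] [0.5823 0.3139 0.1647] 0.059 [205]
round pad ['scene'] [0.5855 0.3161 0.1427] 0.135 [91]
round pad ['top', 'scene'] [0.5832 0.3149 0.2228] 0.13 [205, 91]
```

View pics/ov2.png

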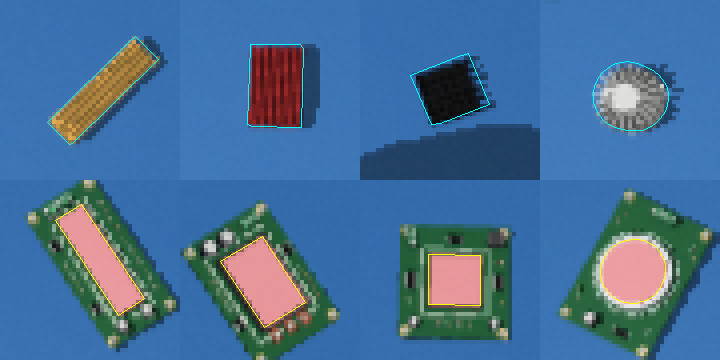

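```bash
cat > pick.py <<'E'
from h import *
def quat(a):  # tool down, tool x at yaw a
    return [0,np.cos(a/2),np.sin(a/2),0]
def opts(n,a,step):
    return [a+k*step for k in range(-4,5)]
# sink: x,y,yaw, tcp z at grasp ; pad: x,y,yaw
G={'long':((.4514,-.096,2.345,.0035),(.635,.108,.587)),
   'red':((.4417,.092,-.02,.002),(.569,-.3025,.551)),
   'pin':((.4284,-.259,.34,.0015),(.652,-.1233,-.022)),
   'round':((.4401,.235,-.5,.0005),(.583,.3147,-.53))}
def yaw(x,y,z,a,step):
    b=None
    for k in range(-4,5):
        t=a+k*step
        if abs(t)>3.3: continue
        q=[ctrl.ik([x,y,h],quat(t)) for h in (z,.14)]
        if all(v is not None for v in q) and (b is None or abs(q[0][5])<b[0]): b=(abs(q[0][5]),t)
    return b
def plan(n):
    (x,y,a,z),(u,v,c)=G[n]; st=np.pi/2 if n=='pin' else np.pi
    return yaw(x,y,z,a,st),yaw(u,v,z+S[n][3],c,st)
def go(n):
    (x,y,_,z),(u,v,_)=G[n]; A,B=plan(n); a,b=A[1],B[1]; zt=z+S[n][3]+.0007
    o=lambda s:(lambda d:print(s,round(d['time_s'],1),np.round(d['ee_pos'],4),'w',round(d['gripper_width']*85,1),'f',round(float(d['grasp_force']),1),np.round(d['contact_force'],1)))(ctrl.get_obs())
    ctrl.reach([x,y,.14],quat(a)); ctrl.servo_line([x,y,z],feed=.1); o('at')
    ctrl.grasp(40); o('grip'); ctrl.servo_line([x,y,.14],feed=.12); o('lift')
    ctrl.reach([u,v,.14],quat(b)); ctrl.servo_line([u,v,zt+.02],feed=.12); ctrl.servo_line([u,v,zt],feed=.03); o('down')
    ctrl.pause(.2); ctrl.ungrasp(); o('open'); ctrl.servo_line([u,v,.16],feed=.12); o('up')
E
python3 - <<'E'
from pick import *
ctrl.ungrasp()
for n in G: print(n,plan(n))
go('long')
im=optics.grab_frame('top'); cv2.imwrite('pics/a1.png',im[:,:,::-1])
E
```

```text
long ((np.float64(0.30238812225523226), 2.345), (np.float64(0.6211213677030067), -2.5545926535897934))
red ((np.float64(0.06600141930699888), 3.121592653589793), (np.float64(1.2421282145140742), -2.590592653589793))
pin ((np.float64(0.4251512195614886), 1.9107963267948966), (np.float64(0.3614780333908909), 3.1195926535897933))
round ((np.float64(0.7276733286615142), 2.641592653589793), (np.float64(0.8280858504892072), 2.611592653589793))
at 5.2 [ 0.4519 -0.0962  0.0042] w 84.5 f 0.0 [ 1.1  1.  -0. ]
grip 5.8 [ 0.4516 -0.0961  0.0037] w 23.0 f 40.6 [-0.4  0.4  2.2]
lift 7.1 [ 0.4509 -0.0958  0.1391] w 23.2 f 40.2 [ 0.   0.2 -1.8]
down 10.0 [0.635  0.108  0.0201] w 23.5 f 40.2 [-0.5 -1.3 -1.2]
open 10.8 [0.635  0.108  0.0202] w 85.0 f 0.0 [-0.  -0.2 -0.3]
up 12.1 [0.6345 0.108  0.1589] w 85.1 f 0.0 [ 0.4 -0.6 -0.6]
```

View pics/a1.png

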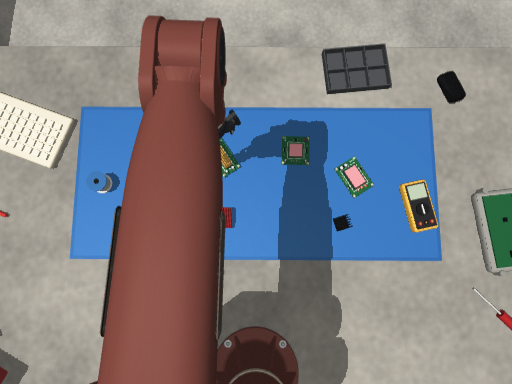

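The long sink sits on its board at about (227,155), half hidden by the arm. I'll do the red one next and check both from there.

```bash
cat > chk.py <<'E'
from pick import *
def check(names,tag):
    im=optics.grab_frame('top'); scene=optics.grab_frame('scene'); big=cv2.resize(im,None,fx=5,fy=5,interpolation=cv2.INTER_NEAREST); tiles=[]
    for n in names:
        H,zp=S[n][2:]; p=np.array(G[n][1]); c=proj('top',[[*p[:2],zp+H/2]])[0]
        for cam in P:
            r=[d for d in models.outline_of(cam,n+'_sink_mid') if np.hypot(*(np.array(d['box']).reshape(2,2).mean(0)-proj(cam,[[*p[:2],zp+H/2]])[0]))<10]
            if r:
                q,f=fit(n,{cam:r[0]['mask']},zp,zp+H,p[:2]); print(n,cam,'off mm',np.round((q-p)[:2]*1e3,1),'yaw',np.round(q[2]-p[2],2),'iou',round(1-f,2))
            else: print(n,cam,'not found')
        cv2.polylines(big,[np.round((hull('top',n,p,zp,zp+H)+.5)*5).astype(int)],True,(0,255,255),1)
        x,y=(np.round(c)-20).astype(int)*5; tiles.append(big[y:y+200,x:x+200])
    cv2.imwrite(f'pics/{tag}.png',np.hstack(tiles)[:,:,::-1])
E
python3 - <<'E'
from chk import *
go('red'); ctrl.set_joints([-1.416,.104,.097,1.564,0,1.353]); check(['long','red'],'c1'); print(ctrl.get_obs()['time_s'])
E
```

```text
at 14.5 [0.4422 0.092  0.0026] w 84.9 f 0.0 [0.9 0.5 0.6]
grip 15.0 [0.442  0.092  0.0023] w 37.1 f 41.1 [-1.1  0.2  4.1]
lift 16.3 [0.4412 0.0921 0.1391] w 37.3 f 40.7 [ 0.7  0.2 -0.2]
down 19.6 [ 0.569  -0.3025  0.0215] w 37.2 f 40.6 [-1.  -0.5 -0.4]
open 20.4 [ 0.569  -0.3025  0.0217] w 84.7 f 0.0 [0.2 0.5 0.4]
up 21.7 [ 0.5686 -0.3022  0.1589] w 85.1 f 0.0 [ 0.4 -0.5  0.4]
long top off mm [-2.8 -1.8] yaw 0.0 iou 0.87
long scene off mm [ 2.6 -0.4] yaw 3.13 iou 0.92
red top off mm [-0.7 -2.7] yaw 3.14 iou 0.86
red scene off mm [4.1 1.9] yaw 3.12 iou 0.92
24.2
```

View pics/c1.png

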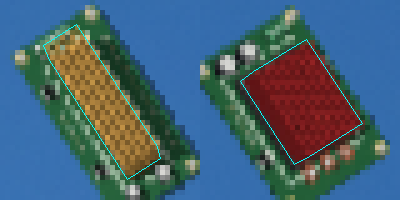

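Both sit square within about 3 mm of their pads (outlines at the centres of the tiles). Now I'll place the other two.

Run:
```python
from chk import *
go('pin'); go('round'); ctrl.set_joints([-1.416,.104,.097,1.564,0,1.353]); check(list(G),'c2'); print(ctrl.get_obs()['time_s'])
for q in('multimeter','solder_reel'): print(q,[(np.round(d['location']),round(d['conf'],2)) for d in models.mark_of('top',q)][:2])
```

```text
at 27.1 [ 0.4288 -0.2594  0.0022] w 85.3 f 0.0 [0.9 0.5 0.2]
grip 27.6 [ 0.4286 -0.2592  0.0019] w 39.3 f 41.4 [-0.  -0.2  3. ]
lift 28.9 [ 0.428  -0.2586  0.1391] w 39.2 f 41.0 [-0.7  0.4 -1.1]
down 31.8 [ 0.652  -0.1233  0.017 ] w 39.4 f 41.0 [-0.4  0.5 -1.2]
open 32.5 [ 0.652  -0.1233  0.0172] w 85.1 f 0.0 [ 0.2  0.1 -0.8]
up 33.9 [ 0.6515 -0.1231  0.1589] w 85.0 f 0.0 [ 0.3 -0.1 -0.1]
at 36.9 [0.4406 0.2351 0.0012] w 85.2 f 0.0 [ 0.2  0.9 -0.5]
grip 37.4 [0.4405 0.2351 0.0011] w 48.8 f 41.5 [1.2 0.9 5.3]
lift 38.7 [0.4396 0.2349 0.1391] w 49.0 f 41.4 [ 1.   0.1 -1.8]
down 41.2 [0.5829 0.3147 0.0182] w 49.0 f 41.5 [-1.7 -0.9  2.2]
open 41.9 [0.5831 0.3147 0.0182] w 85.2 f 0.0 [ 0.  -0.3 -0.8]
up 43.2 [0.5825 0.3146 0.1589] w 84.8 f 0.0 [ 0.3  0.2 -0. ]
long top off mm [-1.1 -2.1] yaw 0.01 iou 0.89
long scene off mm [3.6 1.1] yaw 0.0 iou 0.93
red top off mm [-0.7 -2. ] yaw -0.0 iou 0.94
red scene off mm [2.8 2.1] yaw 0.05 iou 0.89
pin top off mm [-0.7  0.2] yaw 1.41 iou 0.81
pin scene off mm [5.2 2.9] yaw 0.01 iou 0.92
round top off mm [-4.9 -2.5] yaw 0.69 iou 0.9
round scene off mm [5.3 2.4] yaw 0.48 iou 0.94
47.025
multimeter [(array([416., 207.]), 0.67)]
solder_reel [(array([103., 182.]), 0.78), (array([296., 149.]), 0.27)]
```

View pics/c2.png

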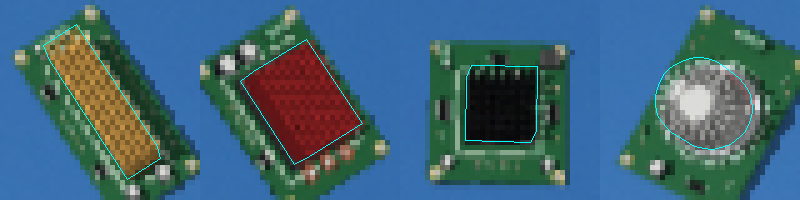

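The red, pin and long sinks look good. The round one may be several mm off, so I'll look closer in both cameras.

Run:
```python
from chk import *
tiles=[]; n='round'; t=np.linspace(0,2*np.pi,60)
pc={'top':(.5823,.3139),'scene':(.5855,.3161)}
for c in P:
    im=optics.grab_frame(c); k=10; b=cv2.resize(im,None,fx=k,fy=k,interpolation=cv2.INTER_NEAREST); x0,y0=pc[c]
    for r,z,col in((.025,.049,(0,255,255)),(.029,.0165,(255,255,0)),(.025,.017,(255,0,255))):
        u=proj(c,np.c_[x0+r*np.cos(t),y0+r*np.sin(t),np.full(60,z)]); cv2.polylines(b,[np.round((u+.5)*k).astype(int)],True,col,1)
    x,y=(np.round(proj(c,[[x0,y0,.03]])[0])-19).astype(int)*k; tiles.append(b[y:y+380,x:x+380])
cv2.imwrite('pics/r1.png',np.hstack(tiles)[:,:,::-1])
```

```text
(no output)
```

View pics/r1.png

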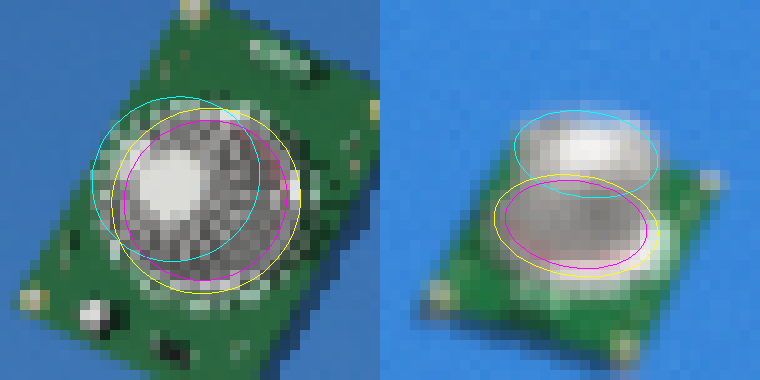

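The round sink is about 3 mm off its pad centre. In the top view the hub is at (168,185) against an expected (176,179), and the scene view agrees. That is well within 8 mm, so I'm handing in.

```bash
python3 -c "
from bench import ctrl
print(ctrl.job_done())"
```

```text
the job is handed in; nothing more can be done
None
```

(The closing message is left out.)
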